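# Draw the window rail sample onto the fitting mat with the reach hook

## Robot

A 6-joint arm with a two-finger parallel gripper is mounted at the origin on the work surface. World frame = base frame: x ahead of the robot, y to its left, z up, the work surface at z = 0. Lengths are in mm, angles in degrees, forces in N, time in s.
With the tool pointing down it reaches from about 300 to 850 mm from the base axis. Payload 4.2 kg.
Tool frame: the origin (TCP) lies at the very end of the fingers, on their centre line; the grasp point (between the pads) lies 19 mm behind it (env.grip_depth is the distance from the TCP to the grasp point, in mm); y points along the fingers, z is the direction in which the jaws open and shut, and the axes are right-handed (so a half turn about y gives the same grasp; the last joint's range is limited). The gripper opens to 91 mm and grips with 3 to 60 N. Pads are 32 mm wide; open, the fingers measure 118 mm over their backs; the gripper's body (76 mm by 178 mm) begins 60 mm behind the grasp point.
Start: joints at [75.115, 18.312, 89.639, -0, 72.044, -1.146], TCP at [136.569, 558.563, 213.976] pointing down, gripper open.
Joint ranges: [-177.97, 177.97], [-48.28, 115.42], [12.27, 149.76], [-77.06, 257.06], [2.81, 150.46], [-146.56, 146.56]. Speed limits (degrees/s): [147.25, 147.25, 180, 180, 180, 180].

## Interface

Orientations are given as [roll, pitch, yaw] about the fixed x, y, z axes, in that order (R = Rz(yaw) Ry(pitch) Rx(roll)).
In Python, from workcell import state, imaging, job, env gives the robot as it stands.
- The arm moves only by the shell command python3 -m pendant 'ROWS' [FORCE]. ROWS is JSON, a list of rows, each an object with "delta_pos": the shift along the tool's x, y, z in cm, a list of three; "twist": the turn, a rotation vector about the tool's x, y, z in degrees, a list of three; "grip": the opening in per cent of the stroke, from 0 (shut) to 100 (fully open). In form: [{"delta_pos": [tx, ty, tz], "twist": [wx, wy, wz], "grip": grip}, ...]. A call has exactly 5 rows; each row is the pose to reach, as a shift and turn from the pose commanded when the call began, along the tool's axes at that moment; what a row does not reach only later rows make up. A row lasts 1/10 s, in which the tool goes at most 50 mm and 8.59 degrees, less where a joint would pass 70% of its speed; a pose out of reach is approached as far as the arm can. A call with a gripper value outside its range is refused whole. The fingers move at their own pace and stop on an object; FORCE is the grip in N (left out, the last holds). Time passes only in rows, so rows that repeat a pose let the fingers close, or fill a call up. It gives the time, the measured TCP pose, the force and the opening at its end, in the units of the state.
- state(): the state, without advancing time (a new reading comes with each control period).
- imaging.grab_frame(name): name is "scene" or "top" or "wrist"; returns (picture, depth): 480x640x3 uint8, red, green, blue; 480x640 float32, mm along the optical axis (not along the pixel's ray), 0 where there is no reading.
- imaging.camera_info(name): a dict with "fx", "fy", "cx", "cy" (pixels), "R" (3x3) and "t" (3): a world point X has camera coordinates R X + t. Camera axes: x right, y down, z forward; pixel columns grow to the right and rows downward; lengths in mm; the calibration is good to about 2 mm. The wrist camera is an equidistant fisheye: a pixel r from the principal point sees the ray r / f radians off the axis. A picture is of the moment at which its call begins: read the wrist's pose just before it. camera_info takes no time and is no camera call; for the wrist camera it gives the pose at the moment of the call.
- job.job_done(): hands the job in, once; it reports no verdict.
The state is a dict: "time_s": time; "qpos": joint angles; "qvel": joint speeds; "effort": joint torques, N m; "ee_pos": TCP position; "ee_rot": TCP orientation; "force": force on the tool from outside, world axes, zero at the start; "torque": the same for the moment, N m; "gripper_width": finger opening in mm.
Only numpy, scipy, OpenCV 4.12 (cv2) and the standard library are available. Lean on these libraries where they do the work, as an engineer would, in place of code of your own. Each camera call takes 0.05 s, during which the arm holds its last target.

## Task

The offcut of window rail with the bow handle and the cam lock on it has been left at the far side of the bench. Pick up the reach hook, catch its prong behind the bow handle and drag the offcut, flat along the bench, until it lies wholly on the round black rubber mat, about in its middle; do not touch the offcut with the robot itself. Then lay the hook down on the bench off the mat and let it go, leaving the other things on the bench undisturbed.

Things in the scene. Friction and masses are not known exactly. Their poses are not given: they have to be found in the camera images.
- rail: Loose offcut of window rail: beech block 150 long (x) x 95 wide (y) x 40 mm high, 0.6 kg, near end (-x) roughly to the robot, bronze bow handle on top near that end. Origin on the underside, under the bow's bar: the block spans x -25 to +125, y +-47.5 mm. A brass cam lock (arm fixed half open) covers x +79 to +136, y -36 to +44 on top, up to 62 mm above the underside.
- bow (a point): Middle of the bow handle's bar, 78 mm above the block's underside. The bar is round, 10 mm thick, along the rail's y, on two 10 mm legs at y +37 and -37 mm whose feet stand 22 mm farther back (+x), so that it leans to the near end; 33 mm is free under it. Behind the bar (+x) 70 mm of bare block top lie free between the legs, up to the cam lock. Axes as the rail's.
- hook: Reach hook, loose, 0.2 kg, standing on its grip: dark wooden grip 95 long (x) x 26 wide (y) x 36 mm high, origin at the centre of its underside, z up. From its +x end a 10 mm steel rod rises to a top run (axis 50 mm above the underside, x +80 to +150), then turns straight down as a 10 mm prong at x +150. Grip it across the 26 mm; it balances about 35 mm ahead of the origin.
- hook_tip (a point): Lower end of the hook's prong, at x +150 mm on the hook and 1 mm above the level of the grip's underside; the prong is free for 44 mm up to the underside of the rod's top run. Axes as the hook's.
- mat: Black rubber fitting mat, let in flush with the bench (nothing to catch on, things slide over it), round, 260 mm across; origin at its centre on the bench surface.
- pulley_a: bystander: white nylon sash pulley, a grooved disc 62 mm across, 27 mm high; origin under its centre
- pulley_b: bystander: a second pulley, the same
- stay: bystander: bright metal casement stay, a flat bar about 205 mm long (x) and 22 mm high, lying on the bench at the other side from the hook; origin under its middle
- weight: bystander: grey cast iron sash weight, a square bar 150 mm long (x), 36 mm thick, with an eye at its +x end; origin under the middle of the bar
- lever_handle: bystander: bronze window lever handle, plate 28 x 75 mm with a lever 92 mm long along +x, 40 mm high; origin under the plate's centre
- driver: bystander: screwdriver 180 mm long (x); origin under its middle
Not all that is in view belongs to the job. Leave any blue or purple look-alike of the hook alone.

How it is judged:
By the outcome, as a careful person would: the job done as asked, in the order asked, and still so for the second after the job is handed in, with the robot touching nothing.
It also fails if it takes over 53 s, if anything falls off the work surface, if the arm or the gripper's body presses on something with over 40 N, if the wrist force passes 120 N, or if a joint passes its speed limit or range.

## Working session

There is one attempt and no reset: what is moved stays moved. The work goes in short steps, Python scripts to look and compute and a shell command to move; the robot and the scene stay as the last step left them, time stands still between calls to the robot, and variables do not carry over. Pictures are saved under pics/ and viewed, and the job is handed in when it is done.

```bash
ls; mkdir -p pics
python3 - <<'E'
from workcell import state, imaging, job, env
import cv2,numpy as np
print(state()); print(env.grip_depth)
for n in ("scene","top"):
    p,d=imaging.grab_frame(n); cv2.imwrite(f"pics/{n}0.png",p[:,:,::-1]); np.savez(f"pics/{n}0.npz",p=p,d=d)
    print(n,imaging.camera_info(n))
E
```

```text
pics
{'time_s': 0.0, 'qpos': array([ 7.51152362e+01,  1.83498922e+01,  8.97056262e+01, -6.74325473e-04,
        7.20416033e+01, -1.14442394e+00]), 'qvel': array([ 0.01717808,  0.02088377, -0.00068157,  0.01599271,  0.06083883,
        0.03081251]), 'effort': array([ 1.45893551e-03, -4.12467706e+01, -2.31982791e+01,  7.28265988e-02,
        4.56990651e-02, -1.51758968e-04]), 'ee_pos': array([136.43796089, 558.07494051, 213.14307601]), 'ee_rot': array([-9.00971152e+01,  1.29878449e-03, -1.37401325e+01]), 'force': array([-0.57031979, -0.16223026, -0.34185302]), 'torque': array([-0.03164461,  0.00511207,  0.00468352]), 'gripper_width': 91.28672461284825}
18.8
scene {'fx': 542.1116302625288, 'fy': 542.1116302625288, 'cx': 318.206919216249, 'cy': 233.03146049163067, 'R': array([[-0.07659556,  0.9969861 ,  0.01232225],
       [ 0.68637047,  0.06168794, -0.72463106],
       [-0.72320723, -0.04704589, -0.68902684]]), 't': array([  13.04428509, -315.08896981, 1914.05880791])}
top {'fx': 562.40834338315, 'fy': 562.40834338315, 'cx': 314.23121835499506, 'cy': 245.33941390098903, 'R': array([[ 0.00202641, -0.9999921 ,  0.0034198 ],
       [-0.97880835, -0.00268373, -0.20476086],
       [ 0.20476842, -0.0029324 , -0.97880606]]), 't': array([  22.84795306,  556.2435353 , 1282.02311705])}
```

View pics/scene0.png

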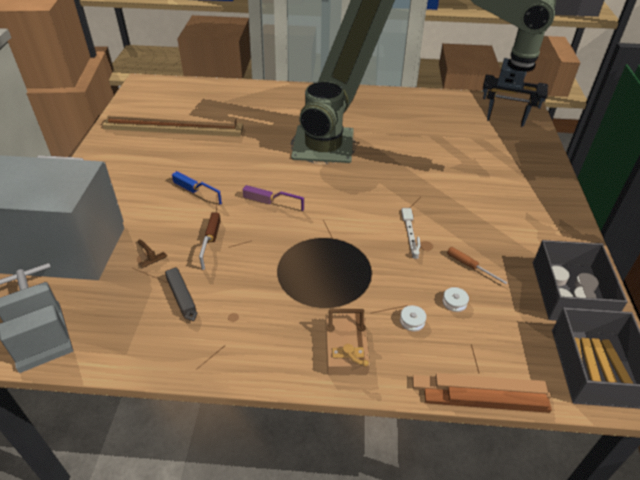

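View pics/top0.png

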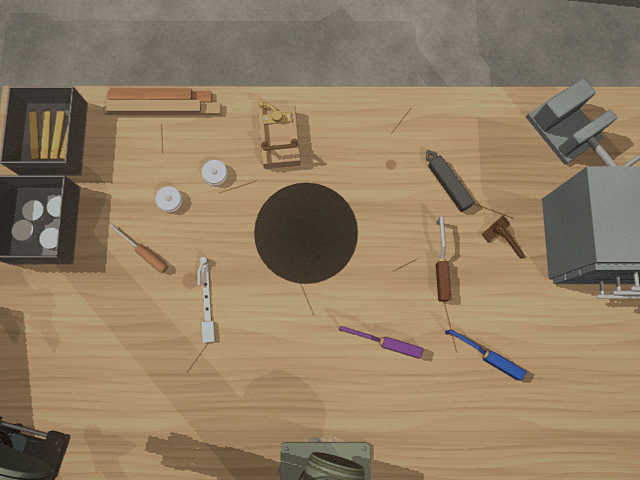

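The top view shows three hook-shaped candidates: a brown-grip hook at (443,262), a purple one at (390,343) and a blue one at (490,355). The bronze lever handle at (503,237) could also be mistaken for one. I choose the brown one by its dark wooden grip and steel rod. The rail is at (280,135) and the mat at (306,233).

```bash
cat > h.py <<'E'
import numpy as np, cv2
from workcell import state, imaging, env
def cloud(n,d,ci):
    v,u=np.mgrid[0:480,0:640]
    P=np.stack([(u-ci['cx'])/ci['fx']*d,(v-ci['cy'])/ci['fy']*d,d],-1)
    return (P-ci['t'])@ci['R']
def cast(px,z,ci):
    px=np.atleast_2d(px).astype(float)
    r=np.c_[(px[:,0]-ci['cx'])/ci['fx'],(px[:,1]-ci['cy'])/ci['fy'],np.ones(len(px))]@ci['R']
    c=-ci['R'].T@ci['t']
    return c+r*((z-c[2])/r[:,2])[:,None]
E
python3 - <<'E'
from h import *
z=np.load('pics/top0.npz');p,d=z['p'],z['d'];ci=imaging.camera_info('top')
X=cloud('top',d,ci)
def crop(u0,v0,u1,v1,s): return cv2.resize(p[v0:v1,u0:u1,::-1],None,fx=s,fy=s,interpolation=cv2.INTER_CUBIC)
a=crop(400,200,500,310,5); b=crop(240,85,320,185,5)
h=max(a.shape[0],b.shape[0]); c=np.zeros((h,800,3),np.uint8)
c[:a.shape[0],:400]=a[:,:400] if a.shape[1]>400 else a; 
c[:,:]=0; a=crop(410,205,480,310,5)[:, :350]; b=b[:,:400]
c[:a.shape[0],:a.shape[1]]=a; c[:b.shape[0],380:380+b.shape[1]]=b
cv2.imwrite('pics/crop0.png',c)
hs=cv2.cvtColor(p,cv2.COLOR_RGB2HSV)
# mat
m=((hs[...,2]<60)).astype(np.uint8); n,l,s,cc=cv2.connectedComponentsWithStats(m)
for i in range(1,n):
    if s[i,4]>100: print(s[i],cc[i],cast(cc[i],0,ci))
i=l[233,306]; cnt=cv2.findContours((l==i).astype(np.uint8),0,1)[0][0]
q=cast(cnt[:,0],0,ci); print('mat',cv2.minEnclosingCircle(q[:,:2].astype(np.float32)))
# hook grip: z between 25 and 42 in region
for nm,(u0,v0,u1,v1) in dict(hook=(425,210,465,310),rail=(245,90,310,175)).items():
    Q=X[v0:v1,u0:u1].reshape(-1,3); C=p[v0:v1,u0:u1].reshape(-1,3)
    for lo,hi in ((10,28),(28,45),(45,60),(60,70),(70,95)):
        k=(Q[:,2]>lo)&(Q[:,2]<hi)
        if k.sum()>5: print(nm,lo,hi,k.sum(),Q[k].mean(0).round(1),cv2.minAreaRect(Q[k][:,:2].astype(np.float32)))
E
```

```text
[   2   88   69   73 1837] [ 24.37016875 116.02286336] [[910.5723444  780.36330252   0.        ]]
[   1   88   86   87 1610] [ 60.56149068 147.37391304] [[824.25982524 678.00092148   0.        ]]
[545  98  44  33 142] [565.47887324 115.52816901] [[ 917.05458779 -632.74224132    0.        ]]
[429 163  43  49 206] [447.3592233  189.23786408] [[ 714.81188864 -314.03998477    0.        ]]
[   0  177   63   78 1571] [ 16.03182686 203.15913431] [[674.80468553 776.03241357   0.        ]]
[   0  176   79   88 1451] [ 61.20399724 226.94762233] [[613.4510565  656.52593851   0.        ]]
[ 277  183   80   87 2988] [314.52844712 231.35174029] [[603.93865316  23.32910539   0.        ]]
[560 270  80  14 615] [605.63252033 276.64878049] [[ 491.4335256  -693.61126518    0.        ]]
[   0  417   70   63 2591] [ 32.12196063 453.49054419] [[ 76.50565524 672.95135024   0.        ]]
[313 452  49  17 293] [337.55631399 460.00341297] [[ 63.35111143 -30.73576748   0.        ]]
mat ((616.6243286132812, 29.311500549316406), 116.57559967041016)
hook 10 28 95 [ 507.7 -282.4   18.7] ((541.123779296875, -291.119
[... 472 characters left out ...]
), 85.95380401611328)
rail 10 28 95 [771.9 105.2  18.8] ((767.2039794921875, 123.86497497558594), (20.17841148376465, 127.3521957397461), 1.3771110773086548)
rail 28 45 1687 [839.4 113.4  40. ] ((845.9472045898438, 114.17374420166016), (153.0371856689453, 94.89379119873047), 5.828097343444824)
rail 45 60 292 [874.4 119.7  50.4] ((849.7996215820312, 115.29158020019531), (160.9639892578125, 90.99259948730469), 5.588237285614014)
rail 60 70 83 [892.8 129.   62.2] ((865.8335571289062, 116.77546691894531), (121.80949401855469, 81.21440124511719), 6.589776039123535)
rail 70 95 143 [795.5 109.1  81.6] ((796.098388671875, 109.01405334472656), (14.76797103881836, 80.96205139160156), 7.81890344619751)
```

View pics/crop0.png

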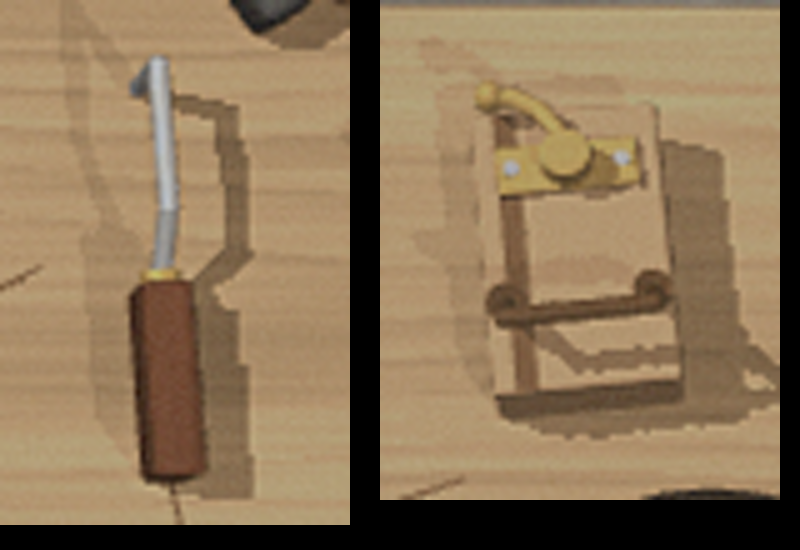

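The crop shows a brown wooden grip with a brass ferrule and a steel rod, so the brown hook is the right one. The rail's bow bar and cam lock are also clear. Next I refine the poses.

Run:
```python
from h import *
z=np.load('pics/top0.npz');p,d=z['p'],z['d'];ci=imaging.camera_info('top')
X=cloud('top',d,ci)
hs=cv2.cvtColor(p,cv2.COLOR_RGB2HSV)
# grip: brown dark, high, by colour
k=(X[...,2]>31)&(X[...,2]<41); sub=np.zeros_like(k); sub[259:305,425:465]=1; k&=sub
Q=X[k]; r=cv2.minAreaRect(Q[:,:2].astype(np.float32)); print('grip',k.sum(),r,Q.mean(0))
g=np.median(Q,0)
k=(X[...,2]>43)&(X[...,2]<60); sub[:]=0; sub[213:262,425:465]=1; k&=sub
R=X[k]; print('rod',R.mean(0),R[:,0].min(),R[:,0].max(), cv2.fitLine(R[:,:2].astype(np.float32),cv2.DIST_HUBER,0,.01,.01).ravel())
A=R[R[:,0]>R[:,0].max()-12].mean(0); print('tip end',A)
# mat rough: median grey
m=((hs[...,2]<75)&(np.abs(X[...,2])<8)); 
for t in (60,75,90):
    m=((hs[...,2]<t)).astype(np.uint8); m[:170]=0;m[295:]=0;m[:,:240]=0;m[:,370:]=0
    m=cv2.morphologyEx(m,cv2.MORPH_CLOSE,np.ones((7,7)))
    cnt=max(cv2.findContours(m,0,1)[0],key=cv2.contourArea)
    q=cast(cnt[:,0],0,ci).astype(np.float32); print(t,cv2.fitEllipse(q[:,:2]))
```

```text
grip 412 ((479.1197509765625, -287.5576171875), (99.3962631225586, 26.73320770263672), 1.5990573167800903) [ 477.43087286 -286.87698267   36.11965509]
rod [ 585.16895788 -283.80948659   53.35758831] 541.0516292396081 630.6463793782417 [ 9.9924910e-01  3.8745508e-02  5.8493134e+02 -2.8347385e+02]
tip end [ 624.42460925 -282.23178602   54.61764454]Traceback (most recent call last):
  File "<stdin>", line 18, in <module>
cv2.error: OpenCV(4.12.0) /io/opencv/modules/imgproc/src/shapedescr.cpp:356: error: (-215:Assertion failed) n >= 0 && (depth == CV_32F || depth == CV_32S) in function 'fitEllipseNoDirect'
```

```bash
python3 - <<'E'
from h import *
z=np.load('pics/top0.npz');p,d=z['p'],z['d'];ci=imaging.camera_info('top')
hs=cv2.cvtColor(p,cv2.COLOR_RGB2HSV)
for t in (60,75,90):
    m=((hs[...,2]<t)).astype(np.uint8); m[:170]=0;m[295:]=0;m[:,:240]=0;m[:,370:]=0
    m=cv2.morphologyEx(m,cv2.MORPH_CLOSE,np.ones((7,7)))
    cnt=max(cv2.findContours(m,0,1)[0],key=cv2.contourArea)
    q=np.ascontiguousarray(cast(cnt[:,0],0,ci)[:,:2],np.float32); print(t,cv2.fitEllipse(q))
E
cat > to.py <<'E'
# python3 to.py x y z yaw : shift in tool cm and twist needed from present pose
import sys
from h import *
from scipy.spatial.transform import Rotation as Ro
s=state(); x=np.array(list(map(float,sys.argv[1:4]))); yaw=float(sys.argv[4])
R=Ro.from_euler('xyz',s['ee_rot'],degrees=True); G=Ro.from_euler('xyz',[-90,0,yaw],degrees=True)
print('t',round(s['time_s'],2),'pos',s['ee_pos'].round(1),s['ee_rot'].round(1),'w',round(s['gripper_width'],1),'F',s['force'].round(1))
print('d_cm',(R.inv().apply(x-s['ee_pos'])/10).round(2),'twist',(R.inv()*G).as_rotvec(degrees=True).round(1))
E
python3 to.py 400 0 214 1.9; python3 to.py 507 -286 150 1.9
```

```text
60 ((604.5030517578125, 41.76897048950195), (242.93331909179688, 254.40017700195312), 110.3235092163086)
75 ((602.9984130859375, 45.772953033447266), (254.21749877929688, 254.48428344726562), 45.926109313964844)
90 ((602.7021484375, 45.720001220703125), (254.73080444335938, 255.2924041748047), 85.6493148803711)
t 0.1 pos [136.5 558.1 213.2] [-90.1  -0.  -13.7] w 91.1 F [-0.9  0.1  0.1]
d_cm [ 38.85  -0.   -47.96] twist [  0.1 -15.6  -0. ]
t 0.1 pos [136.5 558.1 213.2] [-90.1  -0.  -13.7] w 91.1 F [-0.9  0.1  0.1]
d_cm [ 56.04   6.44 -73.19] twist [  0.1 -15.6  -0. ]
```

```bash
python3 -m pendant '[{"delta_pos":[2.8,0,-3.4],"twist":[0,-3,0],"grip":100},{"delta_pos":[5.6,0,-6.8],"twist":[0,-6,0],"grip":100},{"delta_pos":[8.4,0,-10.2],"twist":[0,-9,0],"grip":100},{"delta_pos":[11.2,0,-13.6],"twist":[0,-12,0],"grip":100},{"delta_pos":[14,0,-17],"twist":[0,-15.6,0],"grip":100}]' 40; python3 to.py 430 0 200 1.9;python3 to.py 507 -286 120 1.9
```

```text
time_s: 0.6
ee_pos: [232.4, 358.4, 213.6]
ee_rot: [-90.0, 0.0, 2.0]
force: [0.3, 0.2, -0.8]
gripper_width: 91.2
t 0.6 pos [232.4 358.4 213.6] [-90.   0.   2.] w 91.2 F [ 0.3  0.2 -0.8]
d_cm [ 18.47   1.38 -36.52] twist [ 0.   0.1 -0. ]
t 0.6 pos [232.4 358.4 213.6] [-90.   0.   2.] w 91.2 F [ 0.3  0.2 -0.8]
d_cm [ 25.14   9.39 -65.37] twist [ 0.   0.1 -0. ]
```

```bash
python3 -m pendant '[{"delta_pos":[3,0,-4],"twist":[0,0,0],"grip":100},{"delta_pos":[6,0,-8],"twist":[0,0,0],"grip":100},{"delta_pos":[9,0,-12],"twist":[0,0,0],"grip":100},{"delta_pos":[11.5,0,-16.2],"twist":[0,0,0],"grip":100},{"delta_pos":[14,0,-20.4],"twist":[0,0,0],"grip":100}]'; python3 -m pendant '[{"delta_pos":[2.1,1,-4.4],"twist":[0,0,0],"grip":100},{"delta_pos":[4.2,2,-8.8],"twist":[0,0,0],"grip":100},{"delta_pos":[6.3,2.5,-13.2],"twist":[0,0,0],"grip":100},{"delta_pos":[8.4,3,-17.6],"twist":[0,0,0],"grip":100},{"delta_pos":[10,3.5,-22],"twist":[0,0,0],"grip":100}]';python3 to.py 507 -286 120 1.9
```

```text
time_s: 1.1
ee_pos: [379.3, 159.0, 213.9]
ee_rot: [-90.0, -0.0, 1.9]
force: [1.2, 1.1, -0.9]
gripper_width: 91.3
time_s: 1.6
ee_pos: [486.6, -57.9, 178.4]
ee_rot: [-90.0, -0.0, 1.8]
force: [0.7, 0.7, 0.7]
gripper_width: 91.2
t 1.6 pos [486.6 -57.9 178.4] [-90.   -0.    1.8] w 91.2 F [0.7 0.7 0.7]
d_cm [  1.31   5.84 -22.87] twist [-0.  -0.1  0. ]
```

```bash
python3 -m pendant '[{"delta_pos":[0.2,1,-4.5],"twist":[0,0,0],"grip":100},{"delta_pos":[0.5,2,-9],"twist":[0,0,0],"grip":100},{"delta_pos":[0.8,3.5,-13.5],"twist":[0,0,0],"grip":100},{"delta_pos":[1.1,4.5,-18],"twist":[0,0,0],"grip":100},{"delta_pos":[1.3,5.8,-22.7],"twist":[0,0,0],"grip":100}]';python3 -m pendant '[{"delta_pos":[0,0,-0.2],"twist":[0,0,0],"grip":100},{"delta_pos":[0,0,-0.2],"twist":[0,0,0],"grip":100},{"delta_pos":[0,0,-0.2],"twist":[0,0,0],"grip":100},{"delta_pos":[0,0,-0.2],"twist":[0,0,0],"grip":100},{"delta_pos":[0,0,-0.2],"twist":[0,0,0],"grip":100}]';python3 to.py 507 -286 6 1.9
python3 - <<'E'
from h import *
ci=imaging.camera_info('wrist');print(ci)
p,d=imaging.grab_frame('wrist');cv2.imwrite('pics/w1.png',p[:,:,::-1]);np.savez('pics/w1.npz',p=p,d=d,**ci)
E
```

```text
time_s: 2.1
ee_pos: [506.1, -284.0, 120.3]
ee_rot: [-90.0, -0.0, 1.9]
force: [1.0, -0.2, -0.2]
gripper_width: 90.8
time_s: 2.6
ee_pos: [506.5, -283.1, 121.5]
ee_rot: [-90.0, -0.0, 2.0]
force: [-0.2, -0.4, 0.0]
gripper_width: 91.3
t 2.6 pos [ 506.5 -283.1  121.5] [-90.  -0.   2.] w 91.3 F [-0.2 -0.4  0. ]
d_cm [ 0.03 11.55 -0.29] twist [0.  0.1 0. ]
{'fx': 371.64829954431775, 'fy': 371.64829954431775, 'cx': 320.06887338351055, 'cy': 232.93175600565266, 'R': array([[-3.30629907e-02,  9.99453095e-01, -5.91396413e-04],
       [ 9.68620986e-01,  3.21888602e-02,  2.46449309e-01],
       [ 2.46333561e-01,  7.57551224e-03, -9.69155503e-01]]), 't': array([ 299.27037512, -485.71279932,  176.43356064])}
```

View pics/w1.png

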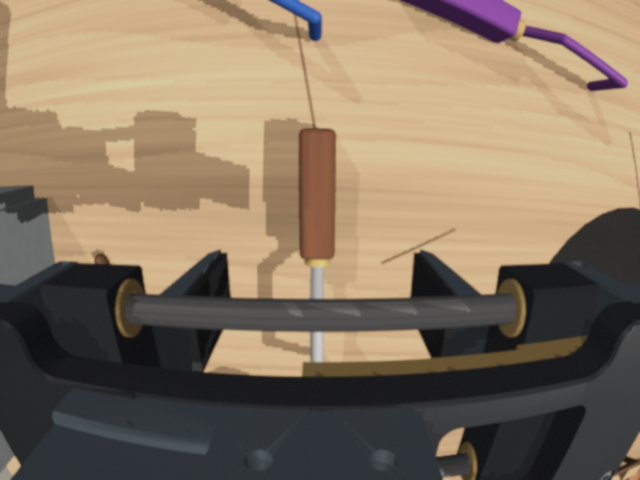

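The brown grip lies vertically at (317,195), between the fingers at about (225,…) and (415,…), and well aligned.

Run:
```python
from h import *
z=np.load('pics/w1.npz');d=z['d']
def c(u,v,zz):
    du,dv=u-z['cx'],v-z['cy'];r=np.hypot(du,dv);th=r/z['fx']
    ray=np.array([np.sin(th)*du/r,np.sin(th)*dv/r,np.cos(th)])@z['R']
    C=-z['R'].T@z['t'];return (C+ray*(zz-C[2])/ray[2]).round(1)
for px in [(300,131),(334,131),(301,258),(333,258),(317,262),(317.5,128),(317.5,260)]: print(px,c(*px,36))
```

```text
(300, 131) [ 430.9 -298.8   36. ]
(334, 131) [ 430.1 -275.7   36. ]
(301, 258) [ 520.8 -296.    36. ]
(333, 258) [ 520.  -272.9   36. ]
(317, 262) [ 523.4 -284.3   36. ]
(317.5, 128) [ 428.5 -287.    36. ]
(317.5, 260) [ 521.9 -284.    36. ]
```

```bash
python3 -m pendant '[{"delta_pos":[0,3,-0.15],"twist":[0,0,0],"grip":100},{"delta_pos":[0,6,-0.15],"twist":[0,0,0],"grip":100},{"delta_pos":[0,9,-0.15],"twist":[0,0,0],"grip":100},{"delta_pos":[0,11,-0.15],"twist":[0,0,0],"grip":100},{"delta_pos":[0,11.4,-0.15],"twist":[0,0,0],"grip":100}]';python3 -m pendant '[{"delta_pos":[0,0,0],"twist":[0,0,0],"grip":60},{"delta_pos":[0,0,0],"twist":[0,0,0],"grip":40},{"delta_pos":[0,0,0],"twist":[0,0,0],"grip":10},{"delta_pos":[0,0,0],"twist":[0,0,0],"grip":0},{"delta_pos":[0,0,0],"twist":[0,0,0],"grip":0}]' 45;python3 -m pendant '[{"delta_pos":[0,0,0],"twist":[0,0,0],"grip":0},{"delta_pos":[0,0,0],"twist":[0,0,0],"grip":0},{"delta_pos":[0,0,0],"twist":[0,0,0],"grip":0},{"delta_pos":[0,0,0],"twist":[0,0,0],"grip":0},{"delta_pos":[0,0,0],"twist":[0,0,0],"grip":0}]' 45
```

```text
time_s: 3.15
ee_pos: [504.9, -284.3, 4.8]
ee_rot: [-89.8, 0.2, 1.9]
force: [-1.2, 0.3, 0.2]
gripper_width: 91.0
time_s: 3.65
ee_pos: [506.6, -286.0, 7.6]
ee_rot: [-90.0, -0.1, 1.9]
force: [-1.0, 0.9, 0.1]
gripper_width: 53.9
time_s: 4.15
ee_pos: [506.3, -285.7, 6.9]
ee_rot: [-90.0, 0.0, 1.9]
force: [-0.9, 0.2, 0.6]
gripper_width: 26.0
```

```bash
python3 -m pendant '[{"delta_pos":[0,0,0],"twist":[0,0,0],"grip":0},{"delta_pos":[0,0,0],"twist":[0,0,0],"grip":0},{"delta_pos":[0,-1,0],"twist":[0,0,0],"grip":0},{"delta_pos":[0,-3,0],"twist":[0,0,0],"grip":0},{"delta_pos":[0,-6,0],"twist":[0,0,0],"grip":0}]' 45;python3 -m pendant '[{"delta_pos":[0,-3,0],"twist":[0,0,0],"grip":0},{"delta_pos":[0,-6,0],"twist":[0,0,0],"grip":0},{"delta_pos":[0,-8,0],"twist":[0,0,0],"grip":0},{"delta_pos":[0,-8.5,0],"twist":[0,0,0],"grip":0},{"delta_pos":[0,-8.5,0],"twist":[0,0,0],"grip":0}]';python3 to.py 620 -100 150 10
python3 - <<'E'
from h import *
for n in ('scene',):
    p,d=imaging.grab_frame(n); cv2.imwrite(f"pics/{n}1.png",cv2.resize(p[150:350,80:400,::-1],None,fx=2.4,fy=2.4))
E
```

```text
time_s: 4.65
ee_pos: [505.0, -285.0, 66.3]
ee_rot: [-89.9, 0.2, 1.9]
force: [0.1, 0.2, -2.4]
gripper_width: 25.7
time_s: 5.15
ee_pos: [506.4, -285.8, 152.5]
ee_rot: [-90.0, -0.1, 1.9]
force: [-0.2, -0.3, -1.7]
gripper_width: 25.5
t 5.15 pos [ 506.4 -285.8  152.5] [-90.   -0.1   1.9] w 25.5 F [-0.2 -0.3 -1.7]
d_cm [11.96  0.25 18.2 ] twist [ 0.  -8.1  0.1]
```

View pics/scene1.png

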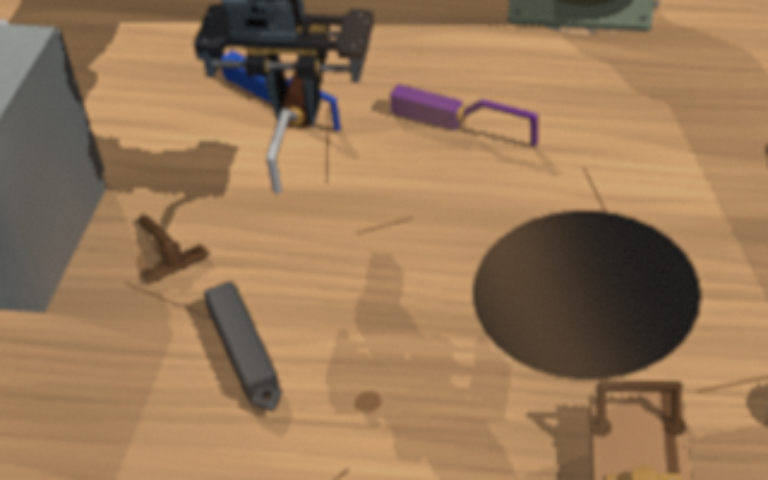

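The hook is held level, with its prong at (277,190) in the crop, pointing down.

```bash
python3 to.py 705.6 91.2 150 10;  python3 -m pendant '[{"delta_pos":[1,0,3.8],"twist":[0,-1,0],"grip":0},{"delta_pos":[2,0,7.6],"twist":[0,-2,0],"grip":0},{"delta_pos":[3,0,11.4],"twist":[0,-4,0],"grip":0},{"delta_pos":[4.5,0,15.2],"twist":[0,-6,0],"grip":0},{"delta_pos":[6,0,19],"twist":[0,-8.1,0],"grip":0}]'; python3 to.py 705.6 91.2 150 10
```

```text
t 5.2 pos [ 505.8 -285.4  151.3] [-90.    0.1   1.9] w 25.6 F [-0.2 -0.2 -2.3]
d_cm [21.2   0.14 36.99] twist [-0.  -8.1 -0.1]
time_s: 5.7
ee_pos: [559.2, -92.2, 150.1]
ee_rot: [-89.9, 0.2, 10.0]
force: [1.0, 0.2, -1.9]
gripper_width: 26.0
t 5.7 pos [559.2 -92.2 150.1] [-89.9   0.2  10. ] w 26.0 F [ 1.   0.2 -1.9]
d_cm [17.61 -0.03 15.52] twist [-0.1  0.  -0.2]
```

```bash
python3 -m pendant '[{"delta_pos":[3,0,3],"twist":[0,0,0],"grip":0},{"delta_pos":[6,0,6],"twist":[0,0,0],"grip":0},{"delta_pos":[10,0,9.5],"twist":[0,0,0],"grip":0},{"delta_pos":[14,0,13],"twist":[0,0,0],"grip":0},{"delta_pos":[17.6,0,15.5],"twist":[0,0,0],"grip":0}]'; python3 -m pendant '[{"delta_pos":[0,0,0],"twist":[0,0,0],"grip":0},{"delta_pos":[0,0,0],"twist":[0,0,0],"grip":0},{"delta_pos":[0,0,0],"twist":[0,0,0],"grip":0},{"delta_pos":[0,0,0],"twist":[0,0,0],"grip":0},{"delta_pos":[0,0,0],"twist":[0,0,0],"grip":0}]';python3 to.py 705.6 91.2 58 10
python3 - <<'E'
from h import *
C=[]
for n,(u0,v0,u1,v1) in (('scene',(280,250,440,410)),('top',(220,70,380,230))):
    p,d=imaging.grab_frame(n);np.savez(f'pics/{n}2.npz',p=p,d=d); C.append(cv2.resize(p[v0:v1,u0:u1,::-1],(400,400),interpolation=2))
cv2.imwrite('pics/c2.png',np.hstack(C))
E
```

```text
time_s: 6.2
ee_pos: [706.2, 91.1, 149.6]
ee_rot: [-90.0, 0.2, 10.0]
force: [1.5, -0.2, -1.0]
gripper_width: 25.7
time_s: 6.7
ee_pos: [706.0, 87.9, 152.3]
ee_rot: [-90.0, 0.0, 9.9]
force: [-0.2, 0.3, -1.6]
gripper_width: 25.6
t 6.7 pos [706.   87.9 152.3] [-90.    0.    9.9] w 25.6 F [-0.2  0.3 -1.6]
d_cm [0.02 9.43 0.33] twist [ 0.  -0.1 -0. ]
```

View pics/c2.png

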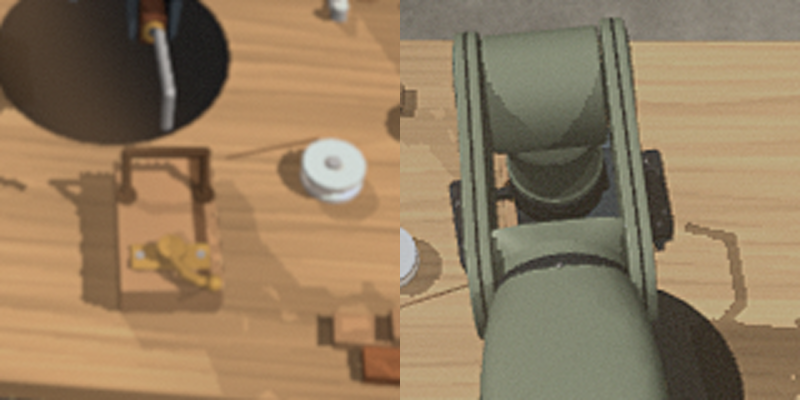

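The scene crop shows the tip at (166,128) and the bow bar from (122,152) to (208,150), with nothing touching. I cast both to positions.

Run:
```python
from h import *
ci=imaging.camera_info('scene')
f=lambda a,b:(280+(a+.5)/2.5-.5,250+(b+.5)/2.5-.5)
print('tip',cast(f(166,129),147,ci),'bar',cast(f(165,152),78,ci),cast(f(125,153),78,ci),cast(f(206,151),78,ci))
X=cloud('scene',np.load('pics/scene2.npz')['d'],ci)
Q=X[300:330,320:370].reshape(-1,3);k=(Q[:,2]>76)&(Q[:,2]<95);print(k.sum(),Q[k].mean(0),cv2.minAreaRect(Q[k][:,:2].astype(np.float32)))
Q=X[250:306,335:356].reshape(-1,3);k=(Q[:,2]>140)&(Q[:,2]<215);Q=Q[k];e=Q[Q[:,0]>Q[:,0].max()-12];print(Q[:,0].max(),e.mean(0),e[:,2].min())
```

```text
tip [[826.27998241 111.02486275 147.        ]] bar [[797.46604755 112.24399964  78.        ]] [[801.91028347  74.71253635  78.        ]] [[792.93009677 150.8027583   78.        ]]
139 [799.39165728 113.18743057  80.11739501] ((800.2205200195312, 113.07325744628906), (16.008832931518555, 80.25994873046875), 3.2533233165740967)
833.4604042700082 [828.38543542 111.22448882 177.27515693] 144.52758367999985
```

```bash
python3 -m pendant '[{"delta_pos":[0,1.5,0.3],"twist":[0,0,0],"grip":0},{"delta_pos":[0,3,0.3],"twist":[0,0,0],"grip":0},{"delta_pos":[0,4.5,0.3],"twist":[0,0,0],"grip":0},{"delta_pos":[0,5.5,0.3],"twist":[0,0,0],"grip":0},{"delta_pos":[0,6,0.3],"twist":[0,0,0],"grip":0}]';python3 -m pendant '[{"delta_pos":[0,0.8,0],"twist":[0,0,0],"grip":0},{"delta_pos":[0,1.6,0],"twist":[0,0,0],"grip":0},{"delta_pos":[0,2.4,0],"twist":[0,0,0],"grip":0},{"delta_pos":[0,3.1,0],"twist":[0,0,0],"grip":0},{"delta_pos":[0,3.3,0],"twist":[0,0,0],"grip":0}]'
python3 to.py 705.6 91.2 58 10
python3 - <<'E'
from h import *
p,d=imaging.grab_frame('scene');cv2.imwrite('pics/c3.png',cv2.resize(p[240:390,280:430,::-1],(600,600),interpolation=2))
E
```

```text
time_s: 7.3
ee_pos: [705.5, 91.8, 91.0]
ee_rot: [-90.0, 0.1, 9.9]
force: [0.1, -0.1, -2.2]
gripper_width: 25.8
time_s: 7.8
ee_pos: [705.5, 92.0, 57.8]
ee_rot: [-90.0, 0.1, 10.0]
force: [-0.0, -0.3, -2.5]
gripper_width: 25.5
t 7.8 pos [705.5  92.   57.8] [-90.    0.1  10. ] w 25.5 F [-0.  -0.3 -2.5]
d_cm [-0.   -0.02 -0.08] twist [-0.  -0.  -0.1]
```

View pics/c3.png

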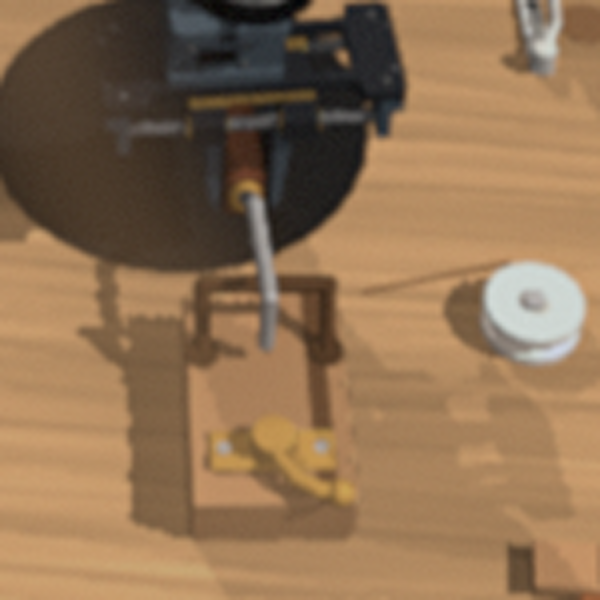

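The prong sits behind the bar, near its middle at (268,345), and touches nothing. I start pulling.

```bash
python3 -m pendant '[{"delta_pos":[-0.6,0,0],"twist":[0,0,0],"grip":0},{"delta_pos":[-1.2,0,0],"twist":[0,0,0],"grip":0},{"delta_pos":[-1.7,0,0],"twist":[0,0,0],"grip":0},{"delta_pos":[-2.2,0,0],"twist":[0,0,0],"grip":0},{"delta_pos":[-2.9,0,-0.1],"twist":[0,0,0],"grip":0}]';python3 -m pendant '[{"delta_pos":[-0.8,0,-0.1],"twist":[0,0,0],"grip":0},{"delta_pos":[-1.6,0,-0.2],"twist":[0,0,0],"grip":0},{"delta_pos":[-2.5,0,-0.3],"twist":[0,0,0],"grip":0},{"delta_pos":[-3.4,0,-0.4],"twist":[0,0,0],"grip":0},{"delta_pos":[-4.3,0,-0.6],"twist":[0,0,0],"grip":0}]'
python3 to.py 705.6 91.2 58 10
python3 - <<'E'
from h import *
p,d=imaging.grab_frame('scene');cv2.imwrite('pics/c4.png',cv2.resize(p[240:390,280:430,::-1],(600,600),interpolation=2))
E
```

```text
time_s: 8.35
ee_pos: [678.3, 86.3, 59.5]
ee_rot: [-90.0, -0.2, 10.0]
force: [2.6, 0.8, -2.3]
gripper_width: 25.8
time_s: 8.85
ee_pos: [636.1, 72.7, 59.4]
ee_rot: [-90.0, -0.1, 10.0]
force: [3.0, 1.7, -0.7]
gripper_width: 25.7
t 8.85 pos [636.1  72.7  59.4] [-90.   -0.1  10. ] w 25.7 F [ 3.   1.7 -0.7]
d_cm [7.16 0.15 0.62] twist [-0.  -0.   0.1]
```

View pics/c4.png

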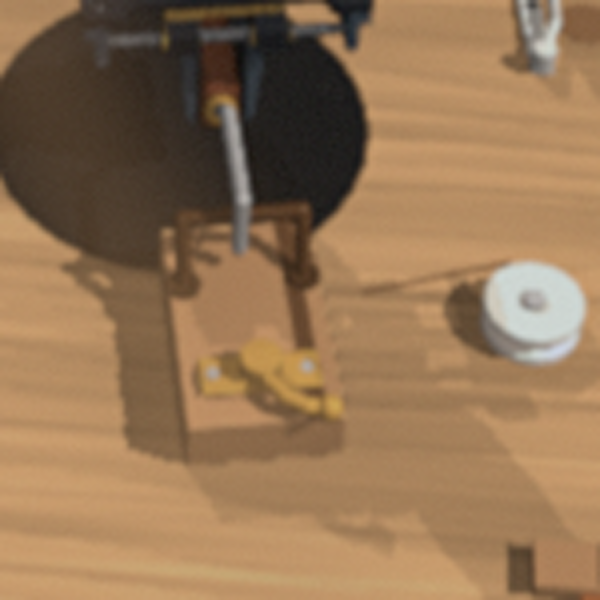

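The prong is caught behind the bar, and the rail is sliding and turning gently. I continue.

```bash
python3 -m pendant '[{"delta_pos":[-1,0,-0.1],"twist":[0,0,0],"grip":0},{"delta_pos":[-2,0,-0.2],"twist":[0,0,0],"grip":0},{"delta_pos":[-3,0,-0.4],"twist":[0,0,0],"grip":0},{"delta_pos":[-4,0,-0.5],"twist":[0,0,0],"grip":0},{"delta_pos":[-5,0,-0.6],"twist":[0,0,0],"grip":0}]';python3 -m pendant '[{"delta_pos":[-1,0,-0.1],"twist":[0,0,0],"grip":0},{"delta_pos":[-2,0,-0.2],"twist":[0,0,0],"grip":0},{"delta_pos":[-3,0,-0.4],"twist":[0,0,0],"grip":0},{"delta_pos":[-4,0,-0.5],"twist":[0,0,0],"grip":0},{"delta_pos":[-5,0,-0.6],"twist":[0,0,0],"grip":0}]';python3 -m pendant '[{"delta_pos":[-1,0,-0.1],"twist":[0,0,0],"grip":0},{"delta_pos":[-2,0,-0.2],"twist":[0,0,0],"grip":0},{"delta_pos":[-3,0,-0.4],"twist":[0,0,0],"grip":0},{"delta_pos":[-4,0,-0.5],"twist":[0,0,0],"grip":0},{"delta_pos":[-4.5,0,-0.6],"twist":[0,0,0],"grip":0}]'
python3 to.py 446.3 14.2 58 10
cat > rail.py <<'E'
from h import *
import sys
p,d=imaging.grab_frame('scene');ci=imaging.camera_info('scene');X=cloud('s',d,ci)
k=(X[...,2]>34)&(X[...,2]<45); hs=cv2.cvtColor(p,cv2.COLOR_RGB2HSV)
k&=(X[...,0]>480)&(X[...,0]<900)&(abs(X[...,1]-60)<120)&(p[...,0].astype(int)>p[...,2]+15)
k=cv2.morphologyEx(k.astype(np.uint8),cv2.MORPH_OPEN,np.ones((3,3)))
n,l,s,c=cv2.connectedComponentsWithStats(k);print(s[1:,:])
k=k>0
print('block top',cv2.minAreaRect(X[k][:,:2].astype(np.float32)))
im=p.copy(); im[k]=(0,255,0); 
cv2.imwrite(f'pics/{sys.argv[1]}.png',np.hstack([cv2.resize(a[190:340,260:410,::-1],(400,400),interpolation=2) for a in (p,im)]))
E
python3 rail.py c5
```

```text
time_s: 9.4
ee_pos: [587.8, 58.0, 59.3]
ee_rot: [-90.0, -0.1, 10.0]
force: [3.8, 1.8, -0.2]
gripper_width: 25.5
time_s: 9.9
ee_pos: [539.3, 43.4, 59.1]
ee_rot: [-90.0, -0.0, 10.0]
force: [4.4, 1.3, 0.5]
gripper_width: 25.7
time_s: 10.4
ee_pos: [493.6, 29.5, 58.2]
ee_rot: [-90.0, 0.3, 10.0]
force: [1.4, 0.8, -3.1]
gripper_width: 26.0
t 10.4 pos [493.6  29.5  58.2] [-90.    0.3  10. ] w 26.0 F [ 1.4  0.8 -3.1]
d_cm [-4.93  0.05 -0.69] twist [-0.  -0.  -0.3]
[[ 309  254   40   46 1106]]
block top ((652.4308471679688, 63.789066314697266), (153.27903747558594, 95.3613510131836), 11.711268424987793)
```

View pics/c5.png

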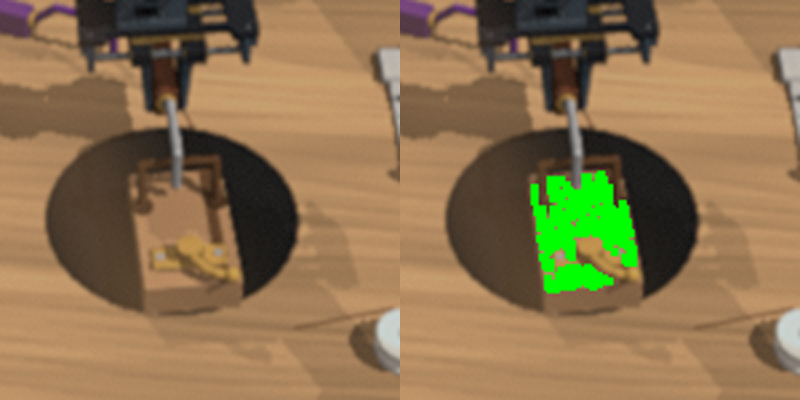

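Run:
```python
from h import *
z=np.load('pics/scene0.npz');p=z['p'];ci=imaging.camera_info('scene')
m=(p.max(-1)<75).astype(np.uint8);m[:225]=0;m[310:]=0;m[:,:265]=0;m[:,385:]=0
m=cv2.morphologyEx(m,cv2.MORPH_CLOSE,np.ones((7,7)));cnt=max(cv2.findContours(m,0,1)[0],key=cv2.contourArea)
print(cv2.fitEllipse(np.ascontiguousarray(cast(cnt[:,0],0,ci)[:,:2],np.float32)))
```

```text
((591.8261108398438, 79.2994613647461), (177.1733856201172, 261.9607238769531), 111.73140716552734)
```

Run:
```python
from h import *
z=np.load('pics/scene0.npz');p=z['p'];ci=imaging.camera_info('scene')
for t in (90,105,120):
    m=(p.max(-1)<t).astype(np.uint8);m[:225]=0;m[308:]=0;m[:,:265]=0;m[:,385:]=0
    m=cv2.morphologyEx(m,cv2.MORPH_OPEN,np.ones((5,5)));cnt=max(cv2.findContours(m,0,1)[0],key=cv2.contourArea)
    print(t,cv2.fitEllipse(np.ascontiguousarray(cast(cnt[:,0],0,ci)[:,:2],np.float32)))
```

```text
90 ((602.0865478515625, 49.857666015625), (250.93272399902344, 252.87435913085938), 10.674182891845703)
105 ((602.4663696289062, 49.41264724731445), (253.28549194335938, 254.4300079345703), 23.832616806030273)
120 ((602.4181518554688, 49.46220779418945), (254.62950134277344, 255.89999389648438), 2.3166394233703613)
```

```bash
python3 -m pendant '[{"delta_pos":[-1,0,-0.1],"twist":[0,0,0],"grip":0},{"delta_pos":[-2,0,-0.2],"twist":[0,0,0],"grip":0},{"delta_pos":[-3,0,-0.3],"twist":[0,0,0],"grip":0},{"delta_pos":[-3.8,0,-0.4],"twist":[0,0,0],"grip":0},{"delta_pos":[-4.5,0,-0.5],"twist":[0,0,0],"grip":0}]';python3 -m pendant '[{"delta_pos":[-0.4,0,-0.1],"twist":[0,0,0],"grip":0},{"delta_pos":[-0.6,0,-0.1],"twist":[0,0,0],"grip":0},{"delta_pos":[-0.7,0,-0.1],"twist":[0,0,0],"grip":0},{"delta_pos":[-0.7,0,-0.1],"twist":[0,0,0],"grip":0},{"delta_pos":[-0.7,0,-0.1],"twist":[0,0,0],"grip":0}]';python3 rail.py c6; python3 to.py 446 14 58 10
```

```text
time_s: 10.95
ee_pos: [452.2, 17.0, 58.9]
ee_rot: [-90.0, 0.0, 10.0]
force: [2.8, 2.1, -2.0]
gripper_width: 25.6
time_s: 11.45
ee_pos: [446.3, 15.0, 58.8]
ee_rot: [-90.0, 0.0, 10.0]
force: [1.6, -0.2, -1.2]
gripper_width: 25.4
[[307 241  38  43 947]
 [305 244   3   5  15]
 [337 280   3   3   9]]
block top ((605.9558715820312, 50.31049346923828), (154.72198486328125, 94.13937377929688), 10.944928169250488)
t 11.5 pos [446.3  15.   58.8] [-90.   0.  10.] w 25.9 F [ 1.7  1.  -0.9]
d_cm [-0.05  0.08 -0.09] twist [-0. -0. -0.]
```

View pics/c6.png

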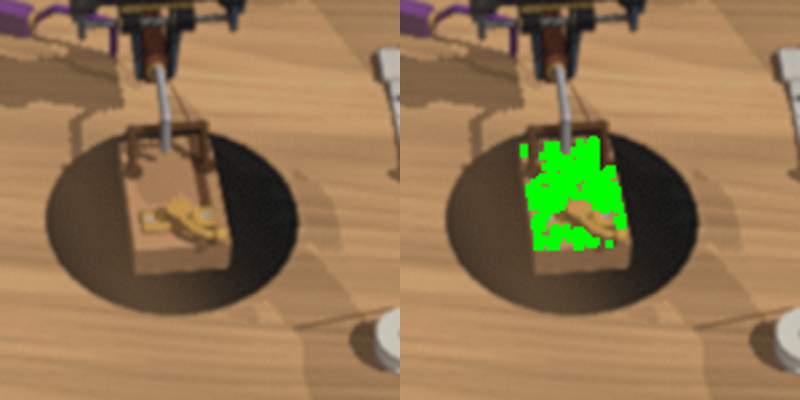

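The rail is about 4 mm from the mat's middle. Next: ease the prong forward off the bar, then lift it out.

```bash
python3 -m pendant '[{"delta_pos":[0.6,0,0],"twist":[0,0,0],"grip":0},{"delta_pos":[1.2,0,0],"twist":[0,0,0],"grip":0},{"delta_pos":[1.6,0,0],"twist":[0,0,0],"grip":0},{"delta_pos":[1.6,0,0],"twist":[0,0,0],"grip":0},{"delta_pos":[1.6,0,0],"twist":[0,0,0],"grip":0}]';python3 -m pendant '[{"delta_pos":[0,-1,0],"twist":[0,0,0],"grip":0},{"delta_pos":[0,-2.5,0],"twist":[0,0,0],"grip":0},{"delta_pos":[0,-4.5,0],"twist":[0,0,0],"grip":0},{"delta_pos":[0,-7,0],"twist":[0,0,0],"grip":0},{"delta_pos":[0,-9.5,0],"twist":[0,0,0],"grip":0}]';python3 rail.py c7; python3 to.py 506.4 -285.5 150 1.9
```

```text
time_s: 12.0
ee_pos: [461.9, 17.8, 58.7]
ee_rot: [-90.0, 0.1, 10.0]
force: [-0.1, -0.5, -0.4]
gripper_width: 25.3
time_s: 12.5
ee_pos: [461.7, 17.7, 155.4]
ee_rot: [-90.0, 0.0, 10.0]
force: [-0.4, -0.4, -1.9]
gripper_width: 25.4
[[ 307  241   38   44 1015]
 [ 305  244    3    3    9]
 [ 305  248    3    3    9]
 [ 338  274    3    3    9]
 [ 334  280    5    3   15]]
block top ((603.9837646484375, 49.97061538696289), (155.07766723632812, 95.06976318359375), 11.141488075256348)
t 12.55 pos [464.5  17.8 159.5] [-90.1  -0.5  10. ] w 26.1 F [ 1.6 -0.1  1.7]
d_cm [ -1.13   0.97 -30.6 ] twist [0.  8.1 0.5]
```

View pics/c7.png

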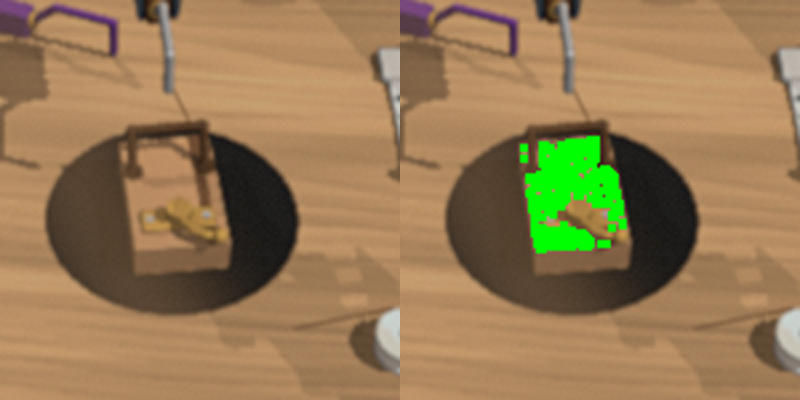

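The hook is free of the bow and the rail is unmoved, centred on the mat. I carry the hook back to its old spot.

```bash
python3 -m pendant '[{"delta_pos":[0,0,-3],"twist":[0,1,0],"grip":0},{"delta_pos":[-0.2,0,-7],"twist":[0,3,0],"grip":0},{"delta_pos":[-0.5,0,-11],"twist":[0,5,0],"grip":0},{"delta_pos":[-0.7,0,-15],"twist":[0,7,0],"grip":0},{"delta_pos":[-0.9,0,-19],"twist":[0,8.1,0],"grip":0}]';python3 to.py 506.4 -285.5 50 1.9
```

```text
time_s: 13.05
ee_pos: [485.9, -172.4, 154.0]
ee_rot: [-90.0, -0.0, 1.8]
force: [0.5, 0.6, -1.8]
gripper_width: 25.9
t 13.05 pos [ 485.9 -172.4  154. ] [-90.   -0.    1.8] w 25.9 F [ 0.5  0.6 -1.8]
d_cm [  1.7   10.4  -11.37] twist [-0.  -0.1  0. ]
```

```bash
python3 -m pendant '[{"delta_pos":[0.4,0,-3],"twist":[0,0,0],"grip":0},{"delta_pos":[0.8,1,-6.5],"twist":[0,0,0],"grip":0},{"delta_pos":[1.3,2.5,-9.5],"twist":[0,0,0],"grip":0},{"delta_pos":[1.7,4.5,-11.3],"twist":[0,0,0],"grip":0},{"delta_pos":[1.7,7.5,-11.3],"twist":[0,0,0],"grip":0}]';python3 -m pendant '[{"delta_pos":[0,2,0],"twist":[0,0,0],"grip":0},{"delta_pos":[0,3.5,0],"twist":[0,0,0],"grip":0},{"delta_pos":[0,4.5,0],"twist":[0,0,0],"grip":0},{"delta_pos":[0,5,0],"twist":[0,0,0],"grip":0},{"delta_pos":[0,5,0],"twist":[0,0,0],"grip":0}]';python3 to.py 506.4 -285.5 7 1.9
```

```text
time_s: 13.55
ee_pos: [508.5, -286.6, 79.4]
ee_rot: [-90.2, -0.3, 1.7]
force: [-0.1, 0.5, -2.6]
gripper_width: 25.5
time_s: 14.05
ee_pos: [506.7, -283.1, 28.6]
ee_rot: [-90.0, 0.0, 1.9]
force: [0.5, -0.0, -1.5]
gripper_width: 26.2
t 14.05 pos [ 506.7 -283.1   28.6] [-90.    0.    1.9] w 26.2 F [ 0.5 -0.  -1.5]
d_cm [-0.04  2.16 -0.24] twist [-0. -0. -0.]
```

```bash
python3 -m pendant '[{"delta_pos":[0,0.5,0],"twist":[0,0,0],"grip":0},{"delta_pos":[0,1,0],"twist":[0,0,0],"grip":0},{"delta_pos":[0,1.5,0],"twist":[0,0,0],"grip":0},{"delta_pos":[0,1.8,0],"twist":[0,0,0],"grip":0},{"delta_pos":[0,1.9,0],"twist":[0,0,0],"grip":0}]';python3 -m pendant '[{"delta_pos":[0,0.1,0],"twist":[0,0,0],"grip":0},{"delta_pos":[0,0.1,0],"twist":[0,0,0],"grip":0},{"delta_pos":[0,0.1,0],"twist":[0,0,0],"grip":0},{"delta_pos":[0,0.1,0],"twist":[0,0,0],"grip":0},{"delta_pos":[0,0.1,0],"twist":[0,0,0],"grip":0}]';python3 to.py 506.4 -285.5 7 1.9
```

```text
time_s: 14.55
ee_pos: [506.7, -283.1, 9.4]
ee_rot: [-90.0, 0.0, 1.9]
force: [-0.7, 0.2, -2.3]
gripper_width: 26.1
time_s: 15.05
ee_pos: [507.0, -283.3, 9.1]
ee_rot: [-90.0, -0.0, 1.9]
force: [-0.9, 0.2, -2.0]
gripper_width: 25.6
t 15.05 pos [ 507.  -283.3    9.1] [-90.   -0.    1.9] w 25.6 F [-0.9  0.2 -2. ]
d_cm [-0.07  0.21 -0.22] twist [ 0. -0.  0.]
```

```bash
python3 -m pendant '[{"delta_pos":[0,0.1,0],"twist":[0,0,0],"grip":0},{"delta_pos":[0,0.1,0],"twist":[0,0,0],"grip":0},{"delta_pos":[0,0.15,0],"twist":[0,0,0],"grip":0},{"delta_pos":[0,0.15,0],"twist":[0,0,0],"grip":0},{"delta_pos":[0,0.2,0],"twist":[0,0,0],"grip":0}]';python3 to.py 506.4 -285.5 7 1.9
```

```text
time_s: 15.55
ee_pos: [506.9, -283.3, 6.9]
ee_rot: [-90.0, -0.0, 1.9]
force: [-0.7, 0.2, -2.3]
gripper_width: 26.0
t 15.55 pos [ 506.9 -283.3    6.9] [-90.   -0.    1.9] w 26.0 F [-0.7  0.2 -2.3]
d_cm [-0.06 -0.01 -0.22] twist [-0. -0.  0.]
```

```bash
python3 -m pendant '[{"delta_pos":[0,0.05,0],"twist":[0,0,0],"grip":0},{"delta_pos":[0,0.1,0],"twist":[0,0,0],"grip":0},{"delta_pos":[0,0.1,0],"twist":[0,0,0],"grip":0},{"delta_pos":[0,0.1,0],"twist":[0,0,0],"grip":0},{"delta_pos":[0,0.1,0],"twist":[0,0,0],"grip":0}]';python3 -m pendant '[{"delta_pos":[0,0,0],"twist":[0,0,0],"grip":0},{"delta_pos":[0,0,0],"twist":[0,0,0],"grip":0},{"delta_pos":[0,0,0],"twist":[0,0,0],"grip":0},{"delta_pos":[0,0,0],"twist":[0,0,0],"grip":0},{"delta_pos":[0,0,0],"twist":[0,0,0],"grip":0}]'
```

```text
time_s: 16.05
ee_pos: [507.0, -283.3, 6.9]
ee_rot: [-90.0, -0.0, 1.9]
force: [-2.1, 0.9, 5.8]
gripper_width: 25.7
time_s: 16.55
ee_pos: [507.0, -283.3, 6.9]
ee_rot: [-90.0, -0.0, 1.9]
force: [-1.2, 0.3, 5.3]
gripper_width: 26.0
```

Contact: the force has turned upward to about 5 N, so the hook is standing on the bench. I open the gripper and retreat straight up.

```bash
python3 -m pendant '[{"delta_pos":[0,0,0],"twist":[0,0,0],"grip":15},{"delta_pos":[0,0,0],"twist":[0,0,0],"grip":40},{"delta_pos":[0,0,0],"twist":[0,0,0],"grip":70},{"delta_pos":[0,0,0],"twist":[0,0,0],"grip":100},{"delta_pos":[0,0,0],"twist":[0,0,0],"grip":100}]';python3 -m pendant '[{"delta_pos":[0,0,0],"twist":[0,0,0],"grip":100},{"delta_pos":[0,0,0],"twist":[0,0,0],"grip":100},{"delta_pos":[0,-1,0],"twist":[0,0,0],"grip":100},{"delta_pos":[0,-3,0],"twist":[0,0,0],"grip":100},{"delta_pos":[0,-6,0],"twist":[0,0,0],"grip":100}]';python3 -m pendant '[{"delta_pos":[0,-3,0],"twist":[0,0,0],"grip":100},{"delta_pos":[0,-6,0],"twist":[0,0,0],"grip":100},{"delta_pos":[-1,-9,0],"twist":[0,0,0],"grip":100},{"delta_pos":[-4,-10,0],"twist":[0,0,0],"grip":100},{"delta_pos":[-8,-10,0],"twist":[0,0,0],"grip":100}]'
python3 - <<'E'
from h import *
p,d=imaging.grab_frame('scene'); cv2.imwrite("pics/s9.png",p[:,:,::-1])
p,d=imaging.grab_frame('top'); cv2.imwrite("pics/t9.png",p[:,:,::-1])
E
```

```text
time_s: 17.05
ee_pos: [506.9, -283.3, 5.8]
ee_rot: [-90.0, 0.0, 1.9]
force: [-0.7, -0.5, 0.3]
gripper_width: 55.3
time_s: 17.55
ee_pos: [505.9, -282.7, 65.8]
ee_rot: [-89.9, 0.2, 1.9]
force: [-0.5, -0.6, 0.6]
gripper_width: 90.8
time_s: 18.05
ee_pos: [428.3, -286.8, 168.7]
ee_rot: [-90.2, -0.3, 2.0]
force: [-0.7, -0.2, -0.1]
gripper_width: 91.3
```

View pics/s9.png

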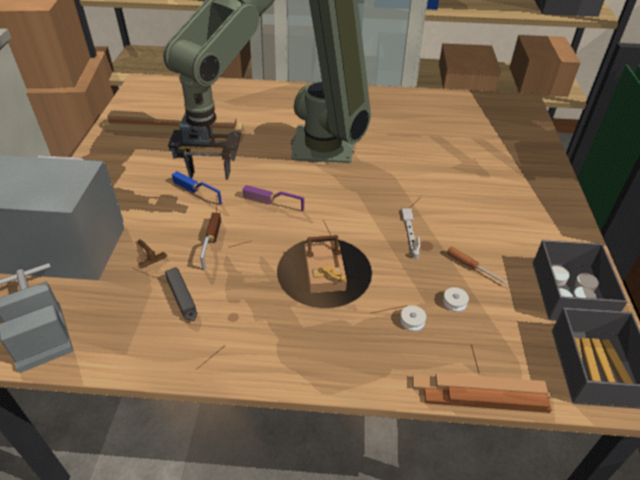

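View pics/t9.png

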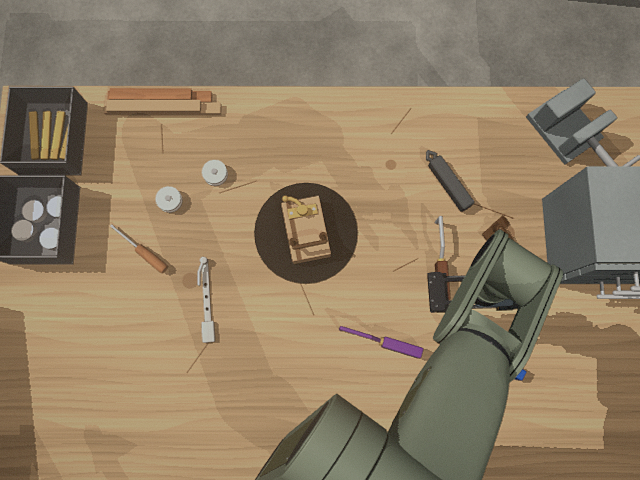

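The rail lies on the mat at (325,265) in the scene view, well inside the edge all round. The hook stands on the bench at (211,240), released. The other things are where they were. I let the arm settle and hand in.

```bash
python3 -m pendant '[{"delta_pos":[0,-1,0],"twist":[0,0,0],"grip":100},{"delta_pos":[0,-1,0],"twist":[0,0,0],"grip":100},{"delta_pos":[0,-1,0],"twist":[0,0,0],"grip":100},{"delta_pos":[0,-1,0],"twist":[0,0,0],"grip":100},{"delta_pos":[0,-1,0],"twist":[0,0,0],"grip":100}]'
python3 - <<'E'
from workcell import job
print(job.job_done())
E
```

```text
time_s: 18.65
ee_pos: [427.3, -285.7, 175.5]
ee_rot: [-90.0, 0.0, 1.9]
force: [-0.5, 0.1, 0.2]
gripper_width: 91.4
the job is handed in; nothing more can be done
None
```

The offcut lies wholly on the mat, and the job was handed in at 18.7 s. I gripped the brown-handled hook, caught its prong behind the bow and dragged the offcut flat onto the mat. I then lifted the prong clear and set the hook back on the bench at about its old place, off the mat, and released it.

- **Offcut:** the last measurement put its centre at about (604, 50), against (602, 49) for the mat's centre, turned about 11°. It was clear of the mat's edge all round in both final views.
- **Robot and offcut:** only the hook touched the offcut, and the forces read between moves stayed below 6 N.
- **Hook:** it stands upright, clear of the gripper.
- **Other things:** they look undisturbed by eye in the final views; I did not measure them. The arm partly hid the lever handle and the blue hook from above, but both look in place in the scene view.
- **Disagreement:** the two cameras differed by about 2–4 mm on the bow and mat positions. I therefore compared the offcut with the mat in the same camera.

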